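Seat a reel's display plate on its two pins and lock it

ROBOT

A 6-joint arm with a two-finger parallel gripper is mounted at the origin on the work surface. World frame = base frame: x ahead of the robot, y to its left, z up, the work surface at z = 0. Lengths are in mm, angles in rad, forces in N, time in s.
With the tool pointing down it reaches from about 300 to 850 mm from the base axis. Payload 5.4 kg.
Tool frame: the origin (TCP) lies at the very end of the fingers, on their centre line; the grasp point (between the pads) lies 19 mm behind it; z points along the fingers, y is the line along which they close (so a half turn about z gives the same grasp; the last joint's range is limited). The gripper opens to 85 mm and grips with 20 to 120 N. Pads are 22 mm wide; open, the fingers measure 114 mm over their backs; the gripper's body (76 mm by 85 mm) begins 54 mm behind the grasp point. The pads swing forward as they close: fully open they stand 13 mm farther back than shut.
Start: joints at [-1.321, 0.158, 1.597, -0, 1.386, -0.21], TCP at [255.142, -515.275, 231.299] pointing down, gripper open.
Joint ranges: [-2.91, 2.91], [-0.94, 2.29], [0.18, 2.7], [-1.29, 4.43], [0.17, 2.64], [-3, 3]. Speed limits (rad/s): [2.57, 2.57, 3.14, 3.14, 3.14, 3.14].

INTERFACE

Orientations are given as a unit quaternion [w, x, y, z].
In Python, from cell import arm gives the robot as it stands.
- The arm moves only by the tool play_rows, never from a script. Its argument "series" is a list that holds one entry, the list of rows, each a list of 5 numbers: the gripper command: -1 is fully open, 1 is shut, values between are in proportion, then the shift along the tool's x, y, z in m, then the turn about the tool's z in rad. In form: [[[jaw, x, y, z, spin], ...]]. A call has 1 to 8 rows; each row shifts and turns the commanded pose from where the row before left it, along the tool's axes as they then stand; what a row does not reach is not made up. A row lasts 1/10 s, in which the tool goes at most 50 mm and 8.59 degrees, less where a joint would pass 70% of its speed; a pose out of reach is approached as far as the arm can. A call is refused whole if a number of a shift passes 0.05 or a number of a turn 0.15, either way. A call with a gripper value outside its range is refused whole. The fingers move at their own pace and stop on an object; "force" is the grip in N (left out, the last holds). Time passes only in rows, so rows that do not move let the fingers close. It gives the time, the measured TCP pose, the force, the opening and the grip force at its end, in the units of the state.
- arm.get_state(): the state, without advancing time (a new reading comes with each control period).
- arm.read_camera(name): name is "scene" or "top" or "wrist"; returns a dict with "pixels" (384x512x3 uint8, red, green, blue), "depth" (384x512 float32, mm along the optical axis (not along the pixel's ray), 0 where there is no reading), "fx", "fy", "cx", "cy" (pixels), "dist" ([k1, k2, p1, p2, k3] as OpenCV has them; the pictures are not rectified), "R" (3x3) and "t" (3): a world point X has camera coordinates R X + t; the wrist camera has in their place "hand_eye" (4x4, takes a point from camera to tool coordinates, whose origin is the TCP and whose axes are the flange's). Camera axes: x right, y down, z forward; pixel columns grow to the right and rows downward; lengths in mm; the calibration is good to about 2 mm. A picture is of the moment at which its call begins: read the wrist's pose just before it.
- arm.job_done(): hands the job in; it is judged then, once.
The state is a dict: "time_s": time; "joints": joint angles; "qd": joint speeds; "joint_efforts": joint torques, N m; "tool_pos": TCP position; "tool_rot": TCP orientation; "force": force on the tool from outside, world axes, zero at the start; "moment": the same for the moment, N m; "width": finger opening in mm; "grip_force": force on a finger pad.
Only numpy, scipy, OpenCV 4.12 (cv2) and the standard library are available. Lean on these libraries where they do the work, as an engineer would, in place of code of your own. Each camera call takes 0.05 s, during which the arm holds its last target. There are 200 camera calls.

TASK

The fishing reel's aluminium plate sits skewed on top of its wooden display plinth. Without gripping or lifting it and without touching the reel, nudge the plate sideways by its edges until both of its holes drop over the two pins and it lies flat on the wood; then push the keeper by its little post fully home so that its tongue covers the plate's edge. Leave the other things on the table where they are.

Things in the scene. Friction and masses are not known exactly. Their poses are not given: they have to be found in the camera images.
- plinth: dark wooden display plinth fixed to the table, 210 (its x) x 260 (its y) x 18 mm high; origin at the centre of its underside, on the table. It carries two steel pins at its y = 0, x = -60 and +60 mm, a small rest block on its +y side, and a sliding keeper in a staple on its -y side
- seat (a point): the plinth's top at its centre: where the plate's origin belongs. Seated, the axes of plate and plinth coincide and the pins stand 2 mm out of the plate's top
- rest (a point): centre of the top of the fixed wooden rest block, 36 mm along the plinth's x, 14 mm along y, 10 mm high above the plinth's top; at the plinth's x = 0, y = +65 mm (y from 58 to 72 mm)
- staple (a point): centre of the top of the fixed steel staple that the keeper's tongue slides through, 36 mm along the plinth's x, 10 mm along y, 16.5 mm high above the plinth's top; at the plinth's x = 0, y = -70 mm
- pin_near (a point): foot of the pin at the plinth's x = -60 mm, on its axis, level with the plinth's top. Each pin is 12 mm across and 10 mm high: upright sides for 5.5 mm, then tapered to a tip 5 mm across
- pin_far (a point): foot of the pin at the plinth's x = +60 mm, on its axis, level with the plinth's top
- plate: loose aluminium plate, 150 (its x) x 110 (its y) x 8 mm, with two through holes 16 mm across; origin at the centre of its underside; 0.4 to 0.75 kg with its reel. Starts level on pin tips and rest block, underside 10 mm above the plinth's top, 24 to 36 mm towards plinth +y, up to 12 mm off along x, turned up to 0.13 rad. It drops over the pins by itself once within about 4 mm
- hole_near (a point): centre, on the underside, of the plate's hole at its x = -60 mm; belongs on pin_near
- hole_far (a point): centre, on the underside, of the plate's hole at its x = +60 mm; belongs on pin_far
- reel: fishing reel bolted firmly on the plate (moves with it), 70 mm along x including its crank, 36 mm along y, 40 mm high above the plate's top; origin at the centre of its foot, at the plate's x = 0, y = -10 mm, on the plate's top. Not to be touched
- keeper (a joint): travel of the sliding keeper along the plinth's +y: 0 = drawn back, 0.030 m = fully home, against a stop; it stays where left, friction about 1.5 N. Its tongue is a bar 16 mm wide, 3 mm thick, underside 10 mm above the plinth's top, its tip 36 mm ahead (+y) of the post's axis: 11 mm over the seated plate's edge when home
- keeper_post (a point): centre of the top of the keeper's upright round post, 12 mm across, 25 mm tall above the tongue, top 38 mm above the plinth's top; at the plinth's x = 0, y = -110 mm when the joint is 0; moves with the keeper
- spare_reel: a loose fishing reel without a plate, 60 x 36 x 40 mm, bystander; origin at the centre of its underside
- tin_flat: round green tin, 48 mm across, 22 mm high, bystander; origin at the centre of its underside
- tin_tall: round copper-coloured tin, 44 mm across, 36 mm high, bystander; origin at the centre of its underside
- insulator: green glass line insulator, 68 mm across, 84 mm high, bystander; origin at the centre of its underside
- bell: small dark iron hand bell standing mouth down, 76 mm across, 90 mm high, bystander; origin at the centre of its underside
- screwdriver: screwdriver lying on the table, bystander; origin on the table under its middle
There are look-alikes about, which are no part of the job. What is meant by the plate is not green, and is the larger of those in its own colour.

How it is judged (in metres and radians):
On the way, in this order (a step that is already met when the one before it is completed fails the run):
1. both holes have dropped over their pins and the plate lies flat on the plinth (horizontal distance between hole_near and pin_near below 0.0035 m and horizontal distance between hole_far and pin_far below 0.0035 m and z of plate in the frame of plinth between 0.015 and 0.0205 m and angle between plate's own z axis and vertical below 0.03 rad), for 0.2 s.
2. the keeper is pushed home over the plate's edge (value of joint keeper above 0.026 m), for 0.2 s.
At the end, for the whole second after the job is handed in: Each hole is within 3.5 mm of its pin's axis, the plate's underside is within 2.5 mm of the plinth's top and level within 0.03 rad, at rest, and the keeper is at least 26 of its 30 mm home (all of step 1 and value of joint keeper above 0.026 m and linear speed of plate below 0.01 m/s); the robot touches nothing.
It fails at once if the plate is lifted more than 8 mm above the height at which it started, or tipped by more than 0.25 rad (z of plate in the frame of plinth above 0.036 m or angle between plate's own z axis and vertical above 0.25 rad).
It fails at once if the reel is touched (contact force between reel and the fingers above 1 N or contact force between reel and the arm above 1 N).
It fails at once if a bystander is moved by more than 25 mm (distance of any of spare_reel, tin_flat, tin_tall, insulator, bell, screwdriver from where it was at the start of the episode above 0.025 m).
It also fails if it takes over 67 s, if anything falls off the work surface, if the arm or the gripper's body presses on something with over 40 N, if the wrist force passes 120 N, or if a joint passes its speed limit or range.

## Working session

There is one attempt and no reset: what is moved stays moved. The work goes in short steps, Python scripts to look and compute and a tool call to move; the robot and the scene stay as the last step left them, time stands still between calls to the robot, and variables do not carry over. Pictures are saved under pics/ and viewed, at most 10 in all, crops included, and the job is handed in when it is done.

Besides the shell and the picture viewer there is one more tool, called after ">>>" by a JSON object that holds its "api" and its "payload", one argument or row to a line. play_rows: Moves the arm, as the interface text tells. Its arguments: {"type":"object","properties":{"series":{"type":"array","items":{"type":"array","items":{"type":"array","items":{"type":"number"}}}},"force":{"type":"number"}},"required":["series"]}

```bash
mkdir -p pics; cat > h.py <<'E'
import numpy as np, cv2, pickle
from cell import arm
def grab(n):
    c=arm.read_camera(n); pickle.dump(c,open(f'{n}.pkl','wb')); return c
def load(n): return pickle.load(open(f'{n}.pkl','rb'))
def K(c): return np.array([[c['fx'],0,c['cx']],[0,c['fy'],c['cy']],[0,0,1.]])
def toplane(c,uv,z):
    p=cv2.undistortPoints(np.array(uv,float).reshape(-1,1,2),K(c),np.array(c['dist'],float)).reshape(-1,2)
    d=np.c_[p,np.ones(len(p))]@np.array(c['R']); o=-np.array(c['R']).T@np.array(c['t'])
    return o+d*((z-o[2])/d[:,2])[:,None]
def cloud(c):
    h,w=c['depth'].shape; v,u=np.mgrid[:h,:w]
    p=cv2.undistortPoints(np.c_[u.ravel(),v.ravel()].astype(float).reshape(-1,1,2),K(c),np.array(c['dist'],float)).reshape(-1,2)
    X=np.c_[p,np.ones(len(p))]*c['depth'].reshape(-1,1)
    return ((X-np.array(c['t']))@np.array(c['R'])).reshape(h,w,3)
def proj(c,X):
    return cv2.projectPoints(np.array(X,float).reshape(-1,1,3),cv2.Rodrigues(np.array(c['R']))[0],np.array(c['t'],float),K(c),np.array(c['dist'],float))[0].reshape(-1,2)
E
python3 - <<'E'
from h import *
for n in('top','scene'):
    c=grab(n); cv2.imwrite(f'pics/{n}0.png',c['pixels'][...,::-1]); print(n,c['R'],c['t'],c['fx'])
print(arm.get_state())
E
```

```text
top [[ 0.01052011 -0.99993256 -0.00492007]
 [-0.988346   -0.00965071 -0.15191788]
 [ 0.15186015  0.00646093 -0.98838087]] [ 23.7345129  539.53884306 859.69074844] 469.95258211951335
scene [[ 0.81451475  0.57993084  0.01568291]
 [ 0.3251425  -0.43394174 -0.84022433]
 [-0.48046653  0.68947428 -0.54201211]] [-452.72882989 -104.08267805 1089.4551731 ] 380.4300674501552
{'time_s': 0.1, 'joints': array([-1.32113079e+00,  1.59001990e-01,  1.59811819e+00,  3.95927308e-06,
        1.38620112e+00, -2.10112319e-01]), 'qd': array([-0.00117331, -0.00063587, -0.00053776, -0.00098179,  0.0016575 ,
        0.00027285]), 'joint_efforts': array([-1.38824308e-05, -3.96992004e+01, -3.32336605e+01, -2.91169499e-04,
        4.20942364e-03, -3.05463196e-06]), 'tool_pos': array([ 254.99353003, -514.75780756,  230.40043976]), 'tool_rot': array([-8.64192266e-04,  9.73691431e-01,  2.27868934e-01, -1.51469507e-05]), 'force': array([ 0.18860499,  0.21382064, -0.64052684]), 'moment': array([-0.03440393,  0.02903285,  0.0226328 ]), 'grip_force': 0.0, 'width': 85.26713504524737}
```

View pics/top0.png

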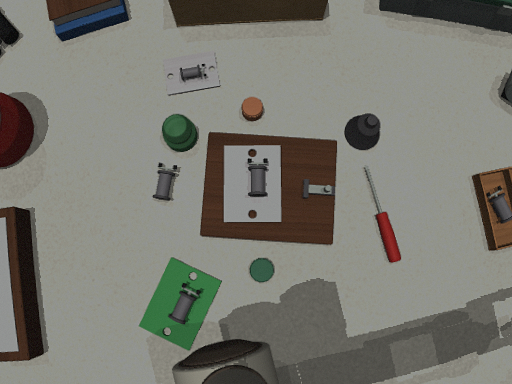

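View pics/scene0.png

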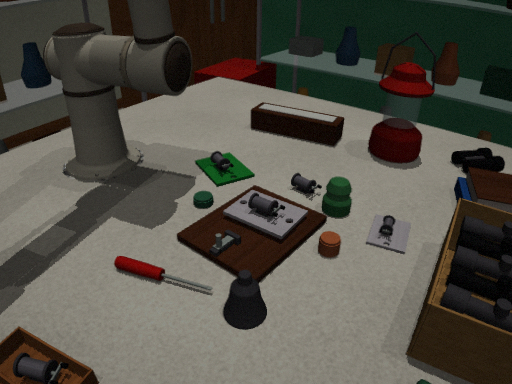

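The top view shows three plates with reels. The silver one on the plinth is at about (252,183). A green one is at (180,300), excluded by colour, and a smaller silver one lies on the table at (192,73). The plate meant is the one at (252,183): larger, silver, on the plinth. The keeper is at (318,189). I'll measure and confirm in a crop.

```bash
cat > meas.py <<'E'
from h import *
def fitrect(c,mask,z,L):
    """rectangle from a mask: rays onto height z, min-area rectangle; returns centre, size(along x,y), angle of x axis"""
    n,l,s,_=cv2.connectedComponentsWithStats(mask.astype(np.uint8)); i=1+np.argmax(s[1:,4])
    cs,_=cv2.findContours((l==i).astype(np.uint8),cv2.RETR_EXTERNAL,cv2.CHAIN_APPROX_NONE)
    ct=max(cs,key=cv2.contourArea).reshape(-1,2)
    P=toplane(c,cv2.convexHull(ct).reshape(-1,2),z)[:,:2]
    (cx,cy),(w,h),a=cv2.minAreaRect(P.astype(np.float32)); return (cx,cy),(w,h),a
def measure(c):
    p=c['pixels'].astype(int); W=cloud(c); hsv=cv2.cvtColor(c['pixels'],cv2.COLOR_RGB2HSV)
    roi=np.zeros(p.shape[:2],bool); roi[120:255,195:345]=1
    pl=roi&(hsv[...,1]<60)&(hsv[...,2]>130)&(np.hypot(W[...,0]-W[183,235,0],W[...,1]-W[183,235,1])<140)
    inside=np.zeros_like(pl); inside[130:245,200:338]=1
    wood=roi&(p[...,0]<130)
    return pl&inside,wood,W
E
python3 - <<'E'
from meas import *
c=load('top'); pl,wood,W=measure(c)
n,l,s,ce=cv2.connectedComponentsWithStats(pl.astype(np.uint8));print(s[s[:,4]>100])
print('plate z',np.median(W[150:215,230:240,2]),'wood z',np.median(W[150:230,290:300,2]), 'table',np.median(W[270:280,300:340,2]))
print('plate',fitrect(c,cv2.morphologyEx(pl.astype(np.uint8),cv2.MORPH_OPEN,np.ones((5,5))),36,0))
print('plinth',fitrect(c,cv2.morphologyEx(wood.astype(np.uint8),cv2.MORPH_OPEN,np.ones((5,5))),18,0))
# holes, keeper post
hsv=cv2.cvtColor(c['pixels'],cv2.COLOR_RGB2HSV)
for (u,v) in((252,153),(252,214)):
    m=np.zeros(pl.shape,np.uint8); m[v-8:v+8,u-8:u+8]=(hsv[v-8:v+8,u-8:u+8,2]<150)
    n,l,s,ce=cv2.connectedComponentsWithStats(m); i=l[v,u]; print('hole',ce[i],s[i],toplane(c,[ce[i]],36))
big=cv2.resize(c['pixels'][120:255,190:350],None,fx=5,fy=4.4,interpolation=cv2.INTER_CUBIC)[...,::-1]; big=cv2.resize(c['pixels'][120:255,190:350],None,fx=4.4,fy=4.4,interpolation=cv2.INTER_CUBIC)[...,::-1]
cv2.imwrite('pics/crop.png',big)
zz=W[...,2]; 
print('post px',np.argwhere((zz>50)&(zz<62))[:,::-1][lambda a:(a[:,0]>290)] if 0 else '')
q=(zz>48)&(zz<70); q[:, :290]=0; q[:,345:]=0; q[:170]=0; q[:210]&=True; q[210:]=0
a=np.argwhere(q); print(len(a),a.mean(0)[::-1] if len(a) else '', W[q].mean(0))
for n,(u,v) in dict(spare=(165,183),ins=(180,128),tinT=(252,107),tinF=(262,270),bell=(365,128),sdtip=(368,168),sdend=(395,258)).items(): print(n,W[v,u].round())
E
```

```text
[[     0      0    512    384 191990]
 [   200    130     82     95    680]
 [   224    145     57     77   3524]
 [   200    236     78      9    414]]
plate z 36.0443862494884 wood z 18.143617184363322 table 0.027944747614935667
plate ((548.72314453125, 31.981748580932617), (147.06744384765625, 108.92668914794922), 0.5841819047927856)
plinth ((543.8291015625, -2.034881591796875), (260.3648681640625, 212.23838806152344), 86.74191284179688)
hole [251.37912088 153.3956044 ] [244 147  16  14 182] [[607.29236219  33.74841733  36.        ]]
hole [251.41871921 212.55665025] [244 206  16  15 203] [[491.42322928  32.37893373  36.        ]]
post px 
33 [327.57575758 187.75757576] [ 537.95142463 -111.58767432   54.89382592]
spare [547. 202.  34.]
ins [646. 169.  78.]
tinT [702.  34.  35.]
tinF [382.  11.  23.]
bell [ 652. -184.   71.]
sdtip [ 588. -204.   -2.]
sdend [ 405. -248.   23.]
```

View pics/crop.png

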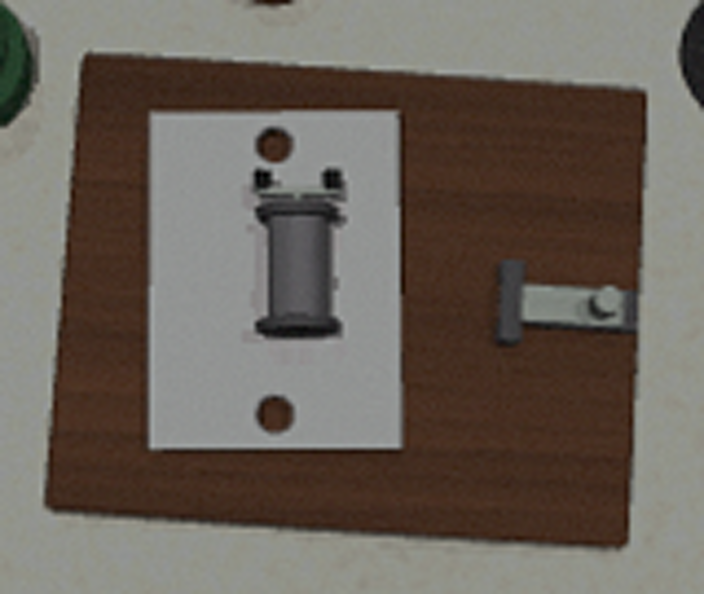

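The crop confirms it: the large silver plate lies on the plinth, with holes at crop (274,144) and (275,413) and the keeper post at (603,300).

- **Measured fit:** plate top z 36 and size 147x109. The plinth yaw is -0.057, and the post lands where its geometry predicts to within 0.5 mm.
- **Plate relative to plinth:** x +3, y +34, turned 0.067.

The plan is to use the open fingers, spread along plinth x, as a two-point pusher on the +y edge. They clear the rest block and square the plate as they push. First I turn the tool.

>>> {"api": "play_rows", "payload": {
  "series": [
    [[-1,0,0,0,-0.15],[-1,0,0,0,-0.15],[-1,0,0,0,-0.15],[-1,0,0,0,-0.15],[-1,0,0,0,-0.15],[-1,0,0,0,-0.15],[-1,0,0,0,-0.15],[-1,0,0,0,-0.004]]
  ]
}}

```text
time_s: 0.9
tool_pos: [255.1, -515.0, 230.8]
tool_rot: [-0.0, 0.727, 0.687, 0.0]
force: [0.9, 0.2, 0.4]
width: 85.3
grip_force: 0.0
```

>>> {"api": "play_rows", "payload": {
  "series": [
    [[-1,0.04,0.016,0,0],[-1,0.04,0.016,0,0],[-1,0.04,0.016,0,0],[-1,0.04,0.016,0,0],[-1,0.04,0.016,0,0],[-1,0.04,0.016,0,0],[-1,0.04,0.016,0,0],[-1,0.04,0.016,0,0]]
  ]
}}

```text
time_s: 1.7
tool_pos: [401.5, -201.3, 231.2]
tool_rot: [0.0, 0.728, 0.685, 0.0]
force: [0.9, 0.4, -0.3]
width: 85.4
grip_force: 0.0
```

>>> {"api": "play_rows", "payload": {
  "series": [
    [[-1,0.04,0.016,0,0],[-1,0.04,0.016,0,0],[-1,0.04,0.016,0,0],[-1,0.04,0.016,0,0],[-1,0.04,0.016,0,0],[-1,0.04,0.016,0,0],[-1,0.04,0.016,0,0],[-1,0,0,0,0]]
  ]
}}

```text
time_s: 2.5
tool_pos: [529.7, 74.3, 230.9]
tool_rot: [-0.001, 0.726, 0.687, 0.001]
force: [-0.5, -0.9, 0.2]
width: 85.5
grip_force: 0.0
```

```bash
cat >> h.py <<'E'
O=np.array([543.83,-2.03]); YA=-0.0569
def topl(P): d=np.asarray(P)[...,:2]-O; c,s=np.cos(YA),np.sin(YA); return np.stack([d[...,0]*c+d[...,1]*s,-d[...,0]*s+d[...,1]*c],-1)
def tcp():
    s=arm.get_state(); q=s['tool_rot']; a=2*np.arctan2(q[2],q[1]); 
    tilt=np.hypot(q[0],q[3])*2
    print('t',round(s['time_s'],2),'tcp pl',topl(s['tool_pos']).round(1),'z',s['tool_pos'][2].round(1),'tooly-yaw err',((a-np.pi/2-YA+np.pi/2)%np.pi-np.pi/2).round(4),'tilt',tilt.round(3),'F',s['force'].round(1),'w',round(s['width'],1),'j',s['joints'].round(2))
E
python3 -c "
from h import *
tcp()"
```

```text
t 2.5 tcp pl [-18.5  75.4] z 230.9 tooly-yaw err 0.0014 tilt 0.002 F [-0.5 -0.9  0.2] w 85.5 j [-0.09  0.05  1.71  0.    1.38 -0.03]
```

>>> {"api": "play_rows", "payload": {
  "series": [
    [[-1,0.037,0.0185,0,0],[-1,0,0,0.045,0],[-1,0,0,0.045,0],[-1,0,0,0.045,0],[-1,0,0,0.045,0],[-1,0,0,0,0],[-1,0,0,0,0]]
  ]
}}

```text
time_s: 3.2
tool_pos: [549.2, 105.6, 51.6]
tool_rot: [-0.0, 0.728, 0.686, -0.0]
force: [0.3, -0.7, 1.4]
width: 85.6
grip_force: 0.0
```

```bash
python3 - <<'E'
from h import *
tcp()
c=grab('scene'); W=cloud(c)
cv2.imwrite('pics/s1.png',cv2.resize(c['pixels'][120:270,160:360],None,fx=4,fy=4,interpolation=cv2.INTER_CUBIC)[...,::-1])
P=topl(W); 
for x0 in(-60,40):
    m=(P[...,0]>x0)&(P[...,0]<x0+22)&(abs(P[...,1]-112)<25)&(W[...,2]>40)&(W[...,2]<130)
    print(x0,m.sum(), 'zmin',np.percentile(W[...,2][m],[0,2,10]).round(1) if m.any() else '', 'y',np.percentile(P[...,1][m],[2,98]).round(1),'x',np.percentile(P[...,0][m],[2,98]).round(1))
E
```

```text
t 3.2 tcp pl [ -0.7 107.8] z 51.6 tooly-yaw err -0.0021 tilt 0.001 F [ 0.3 -0.7  1.4] w 85.6 j [-0.03  0.33  1.78 -0.    1.04  0.03]
-60 197 zmin [65.6 67.9 73.6] y [ 94.7 118.8] x [-58.5 -39.2]
40 237 zmin [67.5 70.2 77.2] y [ 94.3 118.2] x [40.8 58.5]
```

View pics/s1.png

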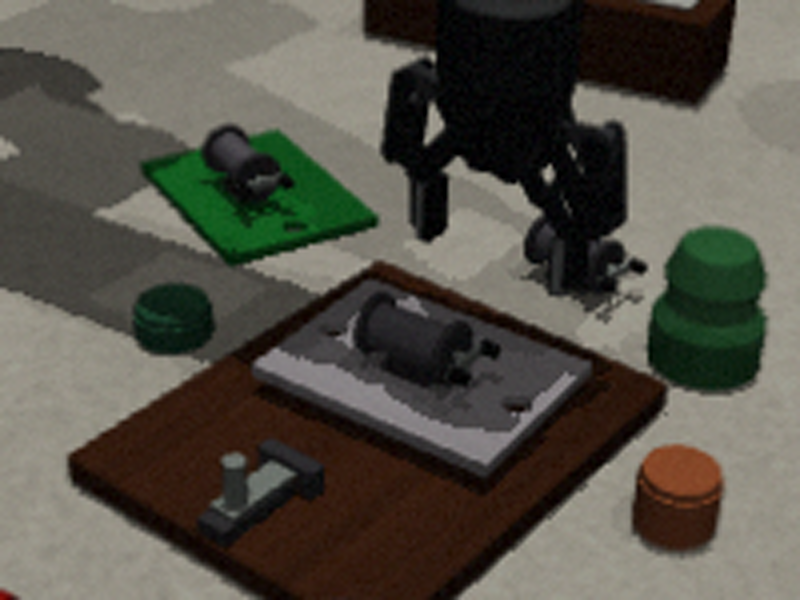

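The two open fingers are at crop (428,200) and (570,270), beside the plate's +y edge. Their tips are 14 mm above the TCP, as expected. Next: back off 5 mm and go down so the tips sit about 4 mm above the wood.

>>> {"api": "play_rows", "payload": {
  "series": [
    [[-1,0.006,0.001,0,0],[-1,0,0,0.03,0],[-1,0,0,0.012,0],[-1,0,0,0,0],[-1,0,0,0,0]]
  ]
}}

```text
time_s: 3.75
tool_pos: [551.6, 112.0, 10.4]
tool_rot: [0.0, 0.727, 0.687, 0.0]
force: [1.1, 0.1, 0.5]
width: 85.5
grip_force: 0.0
```

```bash
python3 - <<'E'
from h import *
tcp()
E
```

```text
t 3.75 tcp pl [  1.3 114.3] z 10.4 tooly-yaw err -0.0002 tilt 0.001 F [1.1 0.1 0.5] w 85.5 j [-0.01  0.4   1.78  0.    0.96  0.04]
```

>>> {"api": "play_rows", "payload": {
  "series": [
    [[-1,-0.005,0,0.001,0],[-1,-0.005,0,0,0],[-1,-0.005,0,0,0],[-1,-0.005,0,0,0],[-1,-0.005,0,0,0],[-1,-0.005,0,0,0],[-1,-0.004,0,0,0],[-1,0,0,0,0]]
  ]
}}

```text
time_s: 4.55
tool_pos: [548.7, 77.1, 8.1]
tool_rot: [0.0, 0.727, 0.687, -0.0]
force: [-0.6, -0.2, -0.0]
width: 84.8
grip_force: 0.0
```

```bash
cat > plate.py <<'E'
from meas import *
from scipy.spatial import ConvexHull
def run(tag):
    """plate from the top view by its top face's depth and brightness"""
    tcp(); c=grab('top'); W=cloud(c); P=topl(W); hsv=cv2.cvtColor(c['pixels'],cv2.COLOR_RGB2HSV)
    reg=(abs(P[...,0])<100)&(P[...,1]>-66)&(P[...,1]<125)
    z=W[...,2]; m=reg&(hsv[...,1]<60)&(hsv[...,2]>75)
    m=cv2.morphologyEx(m.astype(np.uint8),cv2.MORPH_OPEN,np.ones((5,5)))
    zt=np.median(z[(m>0)&(z>20)&(z<42)])
    (cx,cy),(w,h),a=fitrect(c,m,zt,0)
    a=np.radians(a-90 if a>45 else a); p=topl([cx,cy])
    print('plate top z',zt.round(1),'centre pl',p.round(1),'size',round(w,1),round(h,1),'yaw rel',round(a-YA,4))
    Q=P[m>0]; zz=z[m>0]
    A=np.c_[Q,np.ones(len(Q))]; k=abs(zz-zt)<6; print('slope',np.linalg.lstsq(A[k],zz[k],rcond=None)[0].round(4))
    cv2.imwrite(f'pics/{tag}.png',cv2.resize(c['pixels'][120:255,190:350],None,fx=4.4,fy=4.4,interpolation=cv2.INTER_CUBIC)[...,::-1])
E
python3 -c "
from plate import *
run('p1')"
```

```text
t 4.55 tcp pl [ 0.3 79.3] z 8.1 tooly-yaw err -0.0005 tilt 0.001 F [-0.6 -0.2 -0. ] w 84.8 j [-0.08  0.39  1.8  -0.    0.95 -0.02]
plate top z 35.9 centre pl [ 66.9 111.4] size 121.9 117.3 yaw rel -0.0222
slope [ 2.3000e-03 -6.0000e-04  3.5901e+01]
```

View pics/p1.png

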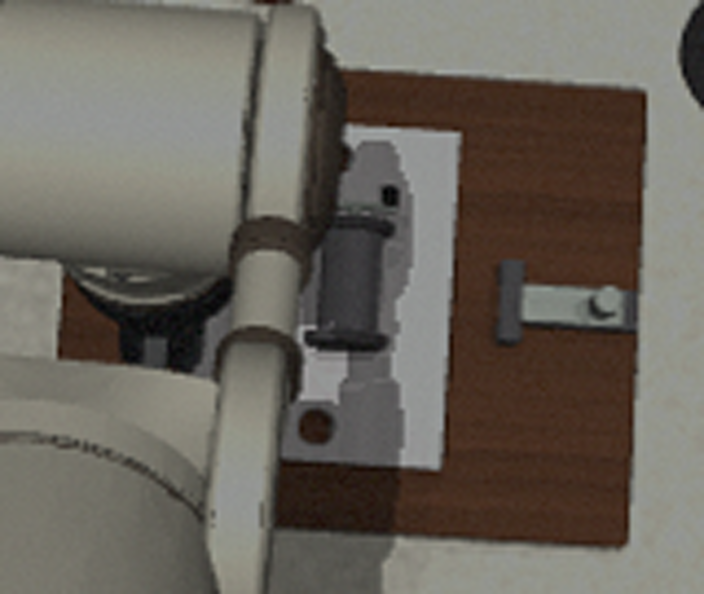

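The plate has moved squarely. Its -y corners are visible at crop (460,130) and (441,468), and the arm hides the rest. I'll work out its pose from those corners.

```bash
cat > edge.py <<'E'
from h import *
def run(zt=36,c=None):
    """plate pose from its -y edge line and the two x-edges in the top view (rows scanned on rectified plinth-frame picture at the top's height)"""
    c=c or grab('top'); g=cv2.GaussianBlur(c['pixels'][...,2],(3,3),0)
    # resample onto plinth-frame grid at height zt, 0.5 mm
    xs=np.arange(-100,100,.5); ys=np.arange(-66,60,.5); X,Y=np.meshgrid(xs,ys,indexing='ij'); cc,ss=np.cos(YA),np.sin(YA)
    Wd=np.c_[(O[0]+cc*X-ss*Y).ravel(),(O[1]+ss*X+cc*Y).ravel(),np.full(X.size,zt)]
    uv=proj(c,Wd).astype(np.float32).reshape(*X.shape,2)
    r=cv2.remap(g,uv[...,0],uv[...,1],cv2.INTER_LINEAR).astype(float)
    gy=np.gradient(r,axis=1); gx=np.gradient(r,axis=0)
    def fit(a,b):
        for _ in range(6):
            k=np.polyfit(a,b,1); e=abs(b-np.polyval(k,a)); q=e<max(1,2*np.median(e)); a,b=a[q],b[q]
        return np.polyfit(a,b,1),len(a)
    # -y edge: strongest rise along +y
    i=(xs>-65)&(xs<65); j=(ys>-62)&(ys<-15); b=ys[j][np.argmax(gy[i][:,j],1)]; k,n=fit(xs[i],b); print('-y edge: y at x=0',k[1].round(2),'slope',k[0].round(4),n)
    for s in(1,-1):
        i=(xs*s>62)&(xs*s<92); j=(ys>-40)&(ys<-12)
        b=xs[i][np.argmax(-s*gx[i][:,j],0)]; k2,n=fit(ys[j],b); print('x edge',s,np.polyval(k2,-28).round(2),'slope',k2[0].round(4),n)
E
python3 - <<'E'
import edge
from h import load
edge.run(36,load('top'))
E
```

```text
-y edge: y at x=0 -43.66 slope -0.0 240
x edge 1 74.28 slope 0.041 51
x edge -1 -75.55 slope -0.0394 49
```

The plate is square to the plinth, at x -0.6 and y +11.3 (measured length 149.8). No sideways correction is needed, so I keep pushing slowly.

>>> {"api": "play_rows", "payload": {
  "series": [
    [[-1,-0.002,0,0,0],[-1,-0.002,0,0,0],[-1,-0.0015,0,0,0],[-1,-0.001,0,0,0],[-1,-0.001,0,0,0],[-1,-0.001,0,0,0],[-1,0,0,0,0],[-1,0,0,0,0]]
  ]
}}

```text
time_s: 5.4
tool_pos: [548.5, 69.3, 8.4]
tool_rot: [0.0, 0.727, 0.687, -0.0]
force: [-0.1, 0.9, -0.6]
width: 85.3
grip_force: 0.0
```

```bash
cat > st.py <<'E'
from h import *; import edge
tcp(); c=grab('top'); W=cloud(c); P=topl(W)
m=(abs(P[...,0])<70)&(P[...,1]>-45)&(P[...,1]<-34)&(W[...,2]<45)
k=np.linalg.lstsq(np.c_[P[m],np.ones(m.sum())],W[...,2][m],rcond=None)[0]; z=np.median(W[...,2][m]); print('top z',z.round(1),'plane',k.round(4))
edge.run(k[2] if 20<k[2]<40 else 36,c)
E
python3 st.py
```

```text
t 5.4 tcp pl [ 0.6 71.4] z 8.4 tooly-yaw err -0.0002 tilt 0.0 F [-0.1  0.9 -0.6] w 85.3 j [-0.09  0.39  1.81 -0.    0.95 -0.04]
top z 26.0 plane [ 4.30000e-03 -8.80000e-03  2.56159e+01]
-y edge: y at x=0 -57.34 slope 0.0104 235
x edge 1 76.01 slope -0.0614 54
x edge -1 -74.53 slope -0.0597 55
```

The plate top is now at z 26 (= 18 + 8) and level, so it has dropped. I'll withdraw, rise and check with a clear view.

>>> {"api": "play_rows", "payload": {
  "series": [
    [[-1,0.01,0,0,0],[-1,0.02,0,0,0],[-1,0.01,0,-0.02,0],[-1,0,0,-0.045,0],[-1,0,0,-0.045,0],[-1,0,0,-0.045,0],[-1,-0.03,-0.04,0,0],[-1,-0.03,-0.04,0,0]]
  ]
}}

```text
time_s: 6.25
tool_pos: [468.5, 54.1, 165.8]
tool_rot: [0.002, 0.726, 0.688, 0.002]
force: [0.3, -1.8, -0.2]
width: 85.8
grip_force: 0.0
```

>>> {"api": "play_rows", "payload": {
  "series": [
    [[1,-0.04,-0.03,0,0],[1,-0.045,0,0,0],[1,-0.045,0,0,0],[1,-0.045,0,0,0],[1,-0.045,0,0,0],[1,0,0,0,0],[1,0,0,0,0]]
  ]
}}

```text
time_s: 6.95
tool_pos: [424.9, -164.0, 163.3]
tool_rot: [-0.0, 0.728, 0.686, 0.0]
force: [0.7, 1.2, -0.3]
width: 0.2
grip_force: 0.0
```

```bash
python3 st.py; python3 - <<'E'
from h import *
c=load('top'); cv2.imwrite('pics/p2.png',cv2.resize(c['pixels'][110:265,190:370],None,fx=3.8,fy=3.8,interpolation=cv2.INTER_CUBIC)[...,::-1])
E
```

```text
t 6.95 tcp pl [-109.5 -168.5] z 163.3 tooly-yaw err -0.002 tilt 0.001 F [ 0.7  1.2 -0.3] w 0.2 j [-0.64 -0.09  1.99  0.    1.24 -0.58]
top z 26.0 plane [1.30000e-03 1.53000e-02 2.66402e+01]
-y edge: y at x=0 -57.17 slope 0.0106 225
x edge 1 75.81 slope -0.068 55
x edge -1 -74.59 slope -0.0478 53
```

View pics/p2.png

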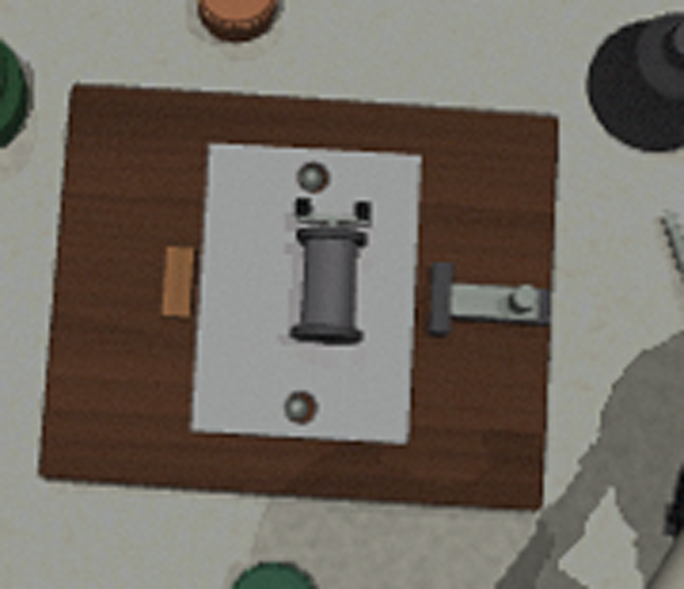

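The view shows both pins through their holes, at crop (313,177) and (300,407), with the plate flat and rest block uncovered at (178,282). Next is the keeper post at (522,299), with the fingers shut.

>>> {"api": "play_rows", "payload": {
  "series": [
    [[1,0.008,0.037,0,0],[1,0.008,0.036,0,0],[1,0.0075,0.0365,0,0],[1,0,0,0.04,0],[1,0,0,0.04,0],[1,0,0,0.03,0],[1,0,0,0.014,0],[1,0,0,0,0]]
  ]
}}

```text
time_s: 7.8
tool_pos: [534.2, -144.4, 37.4]
tool_rot: [-0.002, 0.726, 0.687, -0.001]
force: [-0.2, 0.4, 0.8]
width: -0.1
grip_force: 0.0
```

```bash
python3 -c "
from h import *
tcp()"
```

```text
t 7.8 tcp pl [  -1.6 -142.7] z 37.4 tooly-yaw err 0.0017 tilt 0.005 F [-0.2  0.4  0.8] w -0.1 j [-0.48  0.34  1.8   0.    1.01 -0.43]
```

Pushing towards TCP y = -98, in two stages.

>>> {"api": "play_rows", "payload": {
  "series": [
    [[1,0.006,0.001,0,0],[1,0.006,0,0,0],[1,0.006,0,0,0],[1,0.006,0,0,0],[1,0.006,0,0,0],[1,0.005,0,0,0],[1,0.004,0,0,0],[1,0,0,0,0]]
  ]
}}

```text
time_s: 8.6
tool_pos: [538.6, -107.1, 39.2]
tool_rot: [-0.0, 0.727, 0.687, 0.0]
force: [0.7, -0.5, -0.6]
width: -0.0
grip_force: 0.0
```

>>> {"api": "play_rows", "payload": {
  "series": [
    [[1,0.002,0,0,0],[1,0.002,0,0,0],[1,0,0,0,0],[1,0,0,0,0]]
  ]
}}

```text
time_s: 9.0
tool_pos: [538.8, -103.6, 39.1]
tool_rot: [-0.0, 0.727, 0.687, -0.0]
force: [0.1, 0.1, -0.3]
width: 0.2
grip_force: 0.1
```

```bash
cat > post.py <<'E'
from h import *
tcp(); c=grab('top'); W=cloud(c); P=topl(W); z=W[...,2]
m=(abs(P[...,0])<9)&(P[...,1]>-125)&(P[...,1]<-68)&(z>50)&(z<60); print('post',m.sum(),P[m].mean(0) if m.any() else '',z[m].mean() if m.any() else '')
E
python3 post.py
```

```text
t 9.0 tcp pl [   0.8 -101.7] z 39.1 tooly-yaw err -0.0002 tilt 0.001 F [ 0.1  0.1 -0.3] w 0.2 j [-0.41  0.33  1.81  0.    1.   -0.35]
post 11 [ -2.3116129  -84.28913898] 54.799569310113654
```

>>> {"api": "play_rows", "payload": {
  "series": [
    [[1,0.002,0,0,0],[1,0.001,0,0,0],[1,0.001,0,0,0],[1,0,0,0,0]]
  ]
}}

```text
time_s: 9.45
tool_pos: [539.1, -99.6, 39.2]
tool_rot: [-0.0, 0.727, 0.687, -0.0]
force: [-0.3, -1.4, 0.2]
width: 0.4
grip_force: 0.4
```

>>> {"api": "play_rows", "payload": {
  "series": [
    [[1,0.001,0,0,0],[1,0,0,0,0],[1,0,0,0,0]]
  ]
}}

```text
time_s: 9.75
tool_pos: [539.3, -98.7, 39.3]
tool_rot: [-0.0, 0.727, 0.687, 0.0]
force: [0.4, -0.6, -0.4]
width: -0.1
grip_force: 0.4
```

```bash
python3 post.py
```

```text
t 9.75 tcp pl [  1.  -96.7] z 39.3 tooly-yaw err -0.0001 tilt 0.0 F [ 0.4 -0.6 -0.4] w -0.1 j [-0.4   0.32  1.81  0.    1.   -0.34]
post 10 [ -1.88784084 -78.15058604] 55.293481205144744
```

>>> {"api": "play_rows", "payload": {
  "series": [
    [[1,0.001,0,0,0],[1,0.001,0,0,0],[1,0,0,0,0]]
  ]
}}

```text
time_s: 10.1
tool_pos: [539.5, -97.4, 39.4]
tool_rot: [0.001, 0.727, 0.687, -0.0]
force: [0.0, -5.4, -1.4]
width: 0.0
grip_force: 2.4
```

Force has risen to 5.4 N against the stop, so the keeper is home. I'll withdraw and check.

>>> {"api": "play_rows", "payload": {
  "series": [
    [[1,-0.01,0,0,0],[1,-0.03,0,0,0],[1,-0.01,0,-0.03,0],[1,0,0,-0.045,0],[1,0,0,-0.045,0],[1,-0.02,-0.04,0,0],[1,-0.02,-0.04,0,0],[1,0,-0.04,0,0]]
  ]
}}

```text
time_s: 10.9
tool_pos: [413.6, -181.5, 160.1]
tool_rot: [0.001, 0.727, 0.686, 0.0]
force: [1.0, -0.1, 0.2]
width: 0.1
grip_force: 0.0
```

>>> {"api": "play_rows", "payload": {
  "series": [
    [[1,0,0,0,0],[1,0,0,0,0]]
  ]
}}

```text
time_s: 11.1
tool_pos: [414.3, -180.0, 159.5]
tool_rot: [0.0, 0.727, 0.686, 0.001]
force: [-0.4, -0.3, 0.4]
width: 0.1
grip_force: 0.0
```

```bash
python3 post.py; python3 st.py; python3 - <<'E'
from h import *
c=load('top'); cv2.imwrite('pics/p3.png',cv2.resize(c['pixels'][110:265,190:370],None,fx=3.8,fy=3.8,interpolation=cv2.INTER_CUBIC)[...,::-1])
E
```

```text
t 11.1 tcp pl [-119.2 -185. ] z 159.5 tooly-yaw err -0.0015 tilt 0.001 F [-0.4 -0.3  0.4] w 0.1 j [-0.68 -0.1   2.01  0.    1.23 -0.62]
post 33 [  0.4290672 -80.5590788] 55.41877255849631
t 11.15 tcp pl [-118.3 -185.2] z 159.9 tooly-yaw err -0.0006 tilt 0.002 F [-0.   0.2 -0.2] w -0.2 j [-0.68 -0.1   2.01  0.    1.23 -0.62]
top z 26.1 plane [-6.00000e-04 -6.60000e-03  2.58712e+01]
-y edge: y at x=0 -57.38 slope 0.0099 218
x edge 1 75.95 slope -0.0641 55
x edge -1 -74.52 slope -0.0624 51
```

View pics/p3.png

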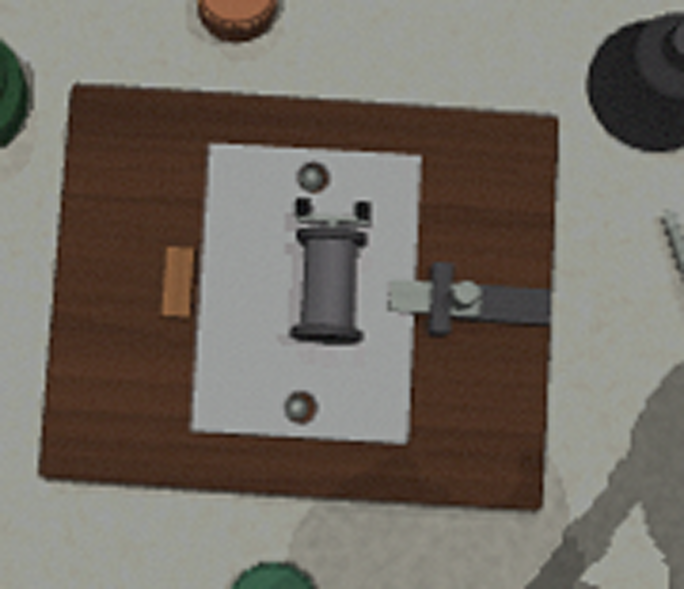

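The tongue covers the plate's edge at crop (402,296), and the post at (465,294) reads about 30 mm of travel. The plate is still flat on its pins, so I hand the job in.

```bash
python3 -c "
from h import *
print(arm.job_done())"
```

```text
the job is handed in; nothing more can be done
None
```

I handed the job in at about 11 s of the 67 s allowed: the plate is seated flat over both pins, the keeper is home with its tongue over the plate's edge, and the arm is clear of everything; the judge returned no verdict.

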